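# Stack one order's cartons on the parcel scale

### The job

One order is to be weighed together: onto the closed carton that already stands on the parcel scale, stack the two loose cartons of the same oblong footprint, first the thicker one, then the flat one on top. Set each down squarely, its sides in line with the carton below, without dropping it. Leave the bottom carton where it stands and do not knock over the glass jar.

Things in the scene. Friction and masses are not known exactly. Their poses are not given: they have to be found in the camera images.
- carton_bottom: Plain brown closed cardboard carton with parcel tape along the top, oblong, 64 mm along its own x by 110 mm along its own y, 60 mm high. Origin at the centre of its underside, z up. It stands alone on the flat steel platform of the low parcel scale (platform top 30 mm above the desk; the scale measures 180 by 140 mm and does not move), so its own top is 90 mm above the desk; about 0.7 kg, not fastened. The column is built on it.
- carton_thick: Plain brown closed cardboard carton with parcel tape along the top, oblong, 64 mm along its own x by 110 mm along its own y, 50 mm high. Origin at the centre of its underside, z up. The thicker of the two loose cartons to be stacked, lying flat on the desk; about 0.3 kg, rigid enough to be gripped across its 64 mm width. A squarish carton (82 x 82 x 70 mm) and a slim long one (40 x 170 x 40 mm) of the same cardboard also lie on the desk and are not part of the order.
- carton_flat: Plain brown closed cardboard carton with parcel tape along the top, oblong, 64 mm along its own x by 110 mm along its own y, 30 mm high. Origin at the centre of its underside, z up. The flat one of the two loose cartons to be stacked, lying flat on the desk; about 0.2 kg, rigid enough to be gripped across its 64 mm width.
- jar: Upright amber glass jar with a white lid, 64 mm in diameter and 100 mm high, standing on the far part of the desk; to be left standing. Origin at the centre of its underside, z up.
Not all that is in view belongs to the job. Leave any blue look-alike of the carton_thick alone. What is shaped like the carton_flat but purple is not meant.

How it is judged:
By the outcome, as a careful person would: the job done as asked, in the order asked, and still so for the second after the job is handed in, with the robot touching nothing.
It also fails if it takes over 59 s, if anything falls off the work surface, if the arm or the gripper's body presses on something with over 40 N, if the wrist force passes 120 N, or if a joint passes its speed limit or range.

### The arm

A 6-joint arm with a two-finger parallel gripper is mounted at the origin on the work surface. World frame = base frame: x ahead of the robot, y to its left, z up, the work surface at z = 0. Lengths are in m, angles in rad, forces in N, time in s.
With the tool pointing down it reaches from about 0.325 to 0.775 m from the base axis. Payload 9.3 kg.
Tool frame: the origin (TCP) lies at the very end of the fingers, on their centre line; the grasp point (between the pads) lies 19 mm behind it; z points along the fingers, y is the direction in which the jaws open and shut (so a half turn about z gives the same grasp; the last joint's range is limited). The gripper opens to 85 mm and grips with 20 to 120 N. Pads are 22 mm wide; open, the fingers measure 114 mm over their backs; the gripper's body (76 mm by 85 mm) begins 54 mm behind the grasp point. The pads swing forward as they close: fully open they stand 13 mm farther back than shut.
Start: joints at [1.102, 0.259, 0.021, 1.334, 0, 1.418], TCP at [0.171, 0.523, 0.231] pointing down, gripper open.
Joint ranges: [-3.04, 3.04], [-0.91, 1.82], [-1.04, 1.36], [-1.92, 1.95], [-1.52, 1.45], [-3.14, 3.14]. Speed limits (rad/s): [2.22, 2.22, 2.79, 3.14, 3.14, 3.14].

### API

Orientations are given as [roll, pitch, yaw] about the fixed x, y, z axes, in that order (R = Rz(yaw) Ry(pitch) Rx(roll)).
In Python, from cell import * gives the robot as it stands. The module is installed in compiled form; this text tells all that it offers.
- The arm moves only by the tool servo_tool, never from a script. Its argument "moves" is a list that holds one entry, the list of rows, each a list of 7 numbers: the shift along the tool's x, y, z in mm, then the turn, a rotation vector about the tool's x, y, z in degrees, then the opening in per cent of the stroke, from 0 (shut) to 100 (fully open). In form: [[[dx, dy, dz, rx, ry, rz, hand], ...]]. A call has 1 to 8 rows; each row shifts and turns the commanded pose from where the row before left it, along the tool's axes as they then stand; what a row does not reach is not made up. A row lasts 1/12 s, in which the tool goes at most 41.7 mm and 7.16 degrees, less where a joint would pass 70% of its speed; a pose out of reach is approached as far as the arm can. A call with a gripper value outside its range is refused whole. The fingers move at their own pace and stop on an object; the grip force is fixed at half the most. Time passes only in rows, so rows that do not move let the fingers close. It gives the time, the measured TCP pose, the force and the opening at its end, in the units of the state.
- read_state(): the state, without advancing time (a new reading comes with each control period).
- capture(name): name is "scene" or "top" or "wrist"; returns the picture (420x560x3 uint8, red, green, blue); there is no depth.
- camera_info(name): a dict with "fx", "fy", "cx", "cy" (pixels), "D" ([k1, k2, p1, p2, k3] as OpenCV has them; the pictures are not rectified), "rvec" (rotation vector, rad) and "tvec" (3), from world to camera coordinates, as OpenCV has them. Camera axes: x right, y down, z forward; pixel columns grow to the right and rows downward; lengths in m; the calibration is good to about 2 mm. A picture is of the moment at which its call begins: read the wrist's pose just before it. camera_info takes no time and is no camera call; for the wrist camera it gives the pose at the moment of the call.
- close_job(): hands the job in, once; it reports no verdict.
The state is a dict: "time_s": time; "qpos": joint angles; "dq": joint speeds; "tau": joint torques, N m; "ee_pos": TCP position; "ee_rot": TCP orientation; "ft_force": force on the tool from outside, world axes, zero at the start; "wrist_torque": the same for the moment, N m; "opening": finger opening in m.
Only numpy, scipy, OpenCV 4.12 (cv2) and the standard library are available. Lean on these libraries where they do the work, as an engineer would, in place of code of your own. Each camera call takes 0.05 s, during which the arm holds its last target.

## Working session

There is one attempt and no reset: what is moved stays moved. The work goes in short steps, Python scripts to look and compute and a tool call to move; the robot and the scene stay as the last step left them, time stands still between calls to the robot, and variables do not carry over. Pictures are saved under pics/ and viewed, and the job is handed in when it is done.

Besides the shell and the picture viewer there is one more tool, called after ">>>" as a command line: name --argument value ..., lists and objects as JSON in quotes. servo_tool: Moves the arm, as the interface text tells. Its arguments: {"type":"object","properties":{"moves":{"type":"array","items":{"type":"array","items":{"type":"array","items":{"type":"number"}}}}},"required":["moves"]}

```bash
mkdir -p pics
python3 - <<'E'
from cell import *
import cv2
for n in("scene","top"):
    cv2.imwrite(f"pics/{n}0.png",capture(n)[:,:,::-1]); print(n,camera_info(n))
print(read_state())
E
```

```text
scene {'fx': 503.4829267395646, 'fy': 503.4829267395646, 'cx': 274.8448655235002, 'cy': 201.4919978106527, 'D': array([0.02442399, 0.        , 0.        , 0.        , 0.        ]), 'rvec': array([ 2.33387157,  1.04440533, -0.32052175]), 'tvec': array([-0.33435854, -0.34873296,  1.84895712])}
top {'fx': 491.4304964950939, 'fy': 491.4304964950939, 'cx': 283.6381780864445, 'cy': 209.96544765253384, 'D': array([0.01880893, 0.        , 0.        , 0.        , 0.        ]), 'rvec': array([ 2.15872638, -2.13910602,  0.16476591]), 'tvec': array([-0.06825707,  0.5717479 ,  1.62689674])}
{'time_s': 0.1, 'qpos': array([1.10241060e+00, 2.59131108e-01, 2.08827777e-02, 1.33368724e+00,
       5.08596632e-06, 1.41816489e+00]), 'dq': array([-0.00136009, -0.00263845, -0.0012403 , -0.00034883, -0.00139398,
       -0.00125559]), 'tau': array([ 5.14035622e-03, -5.56691372e+01,  3.45071554e+01,  1.16474752e-02,
       -1.83029606e-04,  1.82498087e-05]), 'ee_pos': array([0.17070969, 0.52259896, 0.23074698]), 'ee_rot': array([-3.14046743e+00, -1.78237031e-04,  2.82583826e+00]), 'ft_force': array([-0.3055384 ,  0.05813065, -0.14973246]), 'wrist_torque': array([ 0.02935454, -0.07608266, -0.01770266]), 'opening': 0.08509002758151182}
```

View pics/scene0.png

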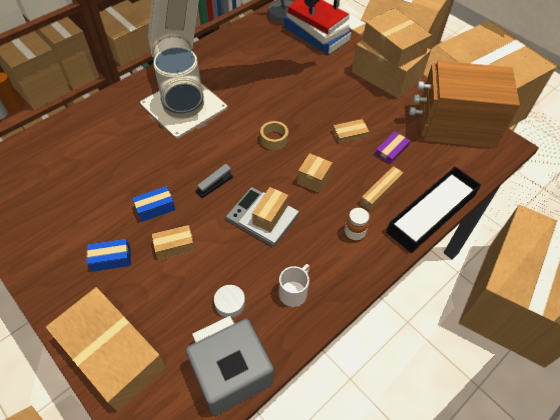

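View pics/top0.png

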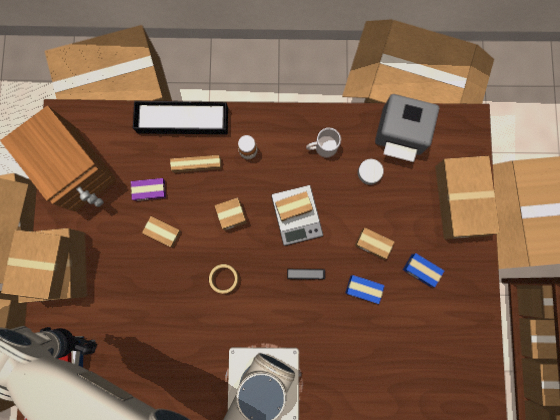

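The top view shows the thick carton near (376,243), the flat one near (161,232), the scale with the bottom carton at (294,206), a squarish carton at (230,213) and the jar at (247,147). Next I'll enlarge these regions.

Run:
```python
import cv2,numpy as np
im=cv2.imread("pics/top0.png")
o=[]
for (u,v) in((376,243),(161,232),(294,206)):
    c=cv2.getRectSubPix(im,(56,56),(u,v)); 
    c=im[v-28:v+28,u-28:u+28]
    o.append(cv2.resize(c,None,fx=4.7,fy=4.7,interpolation=cv2.INTER_NEAREST))
im=cv2.imread("pics/scene0.png");o2=[]
for (u,v) in((172,243),(351,131),(270,210)):
    c=im[v-28:v+28,u-28:u+28]
    o2.append(cv2.resize(c,None,fx=4.7,fy=4.7,interpolation=cv2.INTER_NEAREST))
cv2.imwrite("pics/crops.png",np.vstack([np.hstack(o),np.hstack(o2)]))
```

```text
(no output)
```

View pics/crops.png

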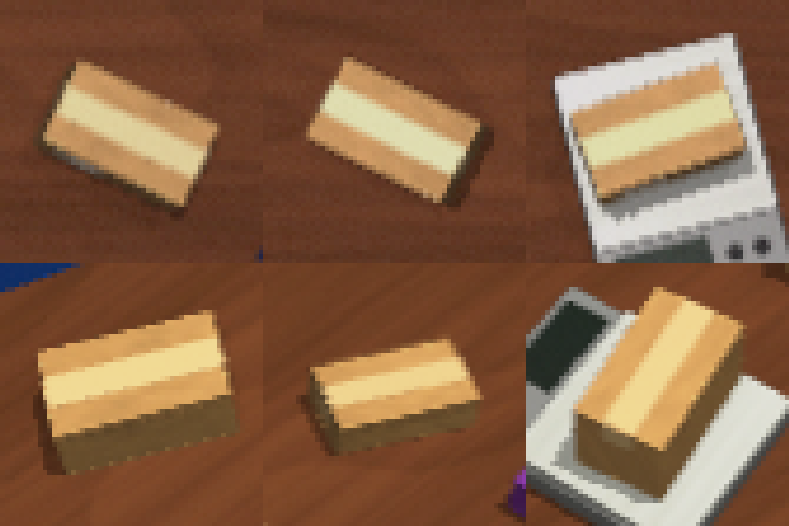

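The top faces stand out cleanly as bright and tan. I'll segment them in both views and cast rays onto their top planes.

```bash
cat > h.py <<'E'
import cv2,numpy as np
from cell import *
def cast(info,pts,z):
    K=np.array([[info['fx'],0,info['cx']],[0,info['fy'],info['cy']],[0,0,1.]])
    n=cv2.undistortPoints(np.array(pts,float).reshape(-1,1,2),K,info['D']).reshape(-1,2)
    R,_=cv2.Rodrigues(np.array(info['rvec'])); C=-R.T@np.array(info['tvec']).ravel()
    d=np.c_[n,np.ones(len(n))]@R
    return C+d*((z-C[2])/d[:,2])[:,None]
def proj(info,P):
    K=np.array([[info['fx'],0,info['cx']],[0,info['fy'],info['cy']],[0,0,1.]])
    return cv2.projectPoints(np.array(P,float).reshape(-1,1,3),np.array(info['rvec']),np.array(info['tvec']),K,info['D'])[0].reshape(-1,2)
def mask(bgr,vmin=150):
    h=cv2.cvtColor(bgr,cv2.COLOR_BGR2HSV)
    return cv2.inRange(h,(8,70,vmin),(32,255,255))
def face(bgr,info,uv,z,half=32,vmin=150,scale=4):
    u,v=map(int,uv);x0=max(u-half,0);y0=max(v-half,0)
    c=bgr[y0:v+half,x0:u+half]
    c=cv2.resize(c,None,fx=scale,fy=scale,interpolation=cv2.INTER_CUBIC) if scale>1 else c
    m=mask(c,vmin)
    m=cv2.morphologyEx(m,cv2.MORPH_OPEN,np.ones((5,5)))
    cs,_=cv2.findContours(m,cv2.RETR_EXTERNAL,cv2.CHAIN_APPROX_NONE)
    k=max(cs,key=cv2.contourArea).reshape(-1,2).astype(float)
    k=(k+.5)/scale-.5+[x0,y0]
    P=cast(info,k,z)
    r=cv2.minAreaRect((P[:,:2]*1000).astype(np.float32))
    b=cv2.boxPoints(r); e1=b[1]-b[0];e2=b[2]-b[1]
    L=e1 if np.linalg.norm(e1)>np.linalg.norm(e2) else e2
    a=np.degrees(np.arctan2(L[1],L[0]))
    a=(a+90)%180-90
    M=cv2.moments(cv2.convexHull((P[:,:2]*1000).astype(np.float32)))
    return dict(c=np.round(r[0],1),cm=np.round([M['m10']/M['m00'],M['m01']/M['m00']],1),size=np.round(sorted(r[1]),1),yaw_long=round(float(a),1))
E
python3 - <<'E'
from h import *
for n,L in(("top",((376,243),(161,232),(294,206))),("scene",((172,243),(351,131),(270,210)))):
    im=cv2.imread(f"pics/{n}0.png");I=camera_info(n)
    for (nm,z),uv in zip((("thick",.05),("flat",.03),("bottom",.09)),L): print(n,nm,face(im,I,uv,z))
im=cv2.imread("pics/top0.png");print("sq",face(im,camera_info("top"),(230,213),.07))
print("jar",cast(camera_info("top"),[(247,144)],.1))
print(camera_info("wrist"))
E
```

```text
top thick {'c': array([ 463.8, -370.7]), 'cm': array([ 463.8, -370.8]), 'size': array([ 64.2, 110.4]), 'yaw_long': 64.7}
top flat {'c': array([517. , 346.2]), 'cm': array([516.9, 346.1]), 'size': array([ 22.9, 109.6]), 'yaw_long': 64.1}
top bottom {'c': array([ 563.2, -101.9]), 'cm': array([ 563.6, -102.2]), 'size': array([ 25. , 110.8]), 'yaw_long': -69.5}
scene thick {'c': array([ 463. , -369.5]), 'cm': array([ 463. , -369.8]), 'size': array([ 65.8, 113.1]), 'yaw_long': 64.9}
scene flat {'c': array([497.4, 357. ]), 'cm': array([497.6, 357.3]), 'size': array([ 66.8, 114. ]), 'yaw_long': 64.7}
scene bottom {'c': array([582.5, -94.3]), 'cm': array([582.1, -94.3]), 'size': array([ 65.9, 113. ]), 'yaw_long': -69.5}
sq {'c': array([534.3, 109.2]), 'cm': array([534.2, 109.4]), 'size': array([32.8, 81.8]), 'yaw_long': -69.9}
jar [[0.78527682 0.06159503 0.1       ]]
{'fx': 366.1396500242392, 'fy': 366.1396500242392, 'cx': 274.05343863157515, 'cy': 206.3396444008714, 'D': array([-0.00577417,  0.        ,  0.        ,  0.        ,  0.        ]), 'rvec': array([-2.32297089, -1.68466215, -0.26928476]), 'tvec': array([-0.54649578, -0.04152713,  0.38071665])}
```

```bash
sed -i 's/(8,70,vmin),(32,/(5,45,vmin),(38,/' h.py
sed -i 's/    cs,_=cv2/    m=cv2.morphologyEx(m,cv2.MORPH_CLOSE,np.ones((9,9)))\n    cs,_=cv2/' h.py
python3 - <<'E'
from h import *
for n,L in(("top",((376,243),(161,232),(294,206))),("scene",((172,243),(351,131),(270,210)))):
    im=cv2.imread(f"pics/{n}0.png");I=camera_info(n)
    for (nm,z),uv in zip((("thick",.05),("flat",.03),("bottom",.09)),L): print(n,nm,face(im,I,uv,z))
im=cv2.imread("pics/top0.png");print("sq",face(im,camera_info("top"),(230,213),.07))
E
```

```text
top thick {'c': array([ 463.8, -370.7]), 'cm': array([ 463.8, -370.8]), 'size': array([ 64.2, 110.4]), 'yaw_long': 64.7}
top flat {'c': array([498.3, 355. ]), 'cm': array([498.3, 355.1]), 'size': array([ 64.6, 110.4]), 'yaw_long': 64.7}
top bottom {'c': array([582.3, -94.9]), 'cm': array([582.4, -94.9]), 'size': array([ 65.2, 112.7]), 'yaw_long': -70.1}
scene thick {'c': array([ 463. , -369.5]), 'cm': array([ 463. , -369.8]), 'size': array([ 65.8, 113.1]), 'yaw_long': 64.9}
scene flat {'c': array([497.4, 357. ]), 'cm': array([497.6, 357.3]), 'size': array([ 66.8, 114. ]), 'yaw_long': 64.7}
scene bottom {'c': array([581.9, -94.6]), 'cm': array([581.9, -94.5]), 'size': array([ 66.2, 113.1]), 'yaw_long': -70.1}
sq {'c': array([558. , 117.7]), 'cm': array([558.1, 117.7]), 'size': array([83. , 83.4]), 'yaw_long': -70.0}
```

Both views agree to about 1–2 mm, and the face sizes match the given ones. Next is a planner that turns waypoints into rounded rows in the tool frame.

```bash
cat > plan.py <<'E'
import sys,numpy as np,json
from cell import read_state
from scipy.spatial.transform import Rotation as R
# usage: plan.py hand x,y,z,yaw[,step] ...   mm, deg ; rows printed in calls of 8
s=read_state(); p=s['ee_pos']*1000; yaw=np.degrees(s['ee_rot'][2])
hand=float(sys.argv[1]); rows=[]
for w in sys.argv[2:]:
    a=[float(t) for t in w.split(',')]; st=a[4] if len(a)>4 else 36; dec=0 if st>15 else 1
    t=np.array(a[:3]); dy=lambda:(a[3]-yaw+180)%360-180
    n=max(1,int(np.ceil(max(np.linalg.norm(t-p)/st,abs(dy())/6.5))))
    for k in range(n):
        Rm=R.from_euler('xyz',[180,0,yaw],degrees=True)
        last=k==n-1; dd=1 if last else dec
        d=np.round(Rm.inv().apply((t-p)/(n-k)),dd); r=np.round(-dy()/(n-k),dd)
        rows.append([*d.tolist(),0,0,r,hand]); p=p+Rm.apply(d); yaw-=r
print('from',np.round(s['ee_pos']*1000,1),np.round(np.degrees(s['ee_rot']),2),'t',round(s['time_s'],2),'rows',len(rows))
f=lambda v:str(int(v)) if v==int(v) else str(round(v,1))
for i in range(0,len(rows),8): print('['+','.join('['+','.join(f(v) for v in r)+']' for r in rows[i:i+8])+']')
E
python3 plan.py 100 470,50,231,112 463.5,-370.2,140,64.7 463.5,-370.2,100,64.7,20
```

```text
from [170.7 522.6 230.7] [-1.7994e+02 -1.0000e-02  1.6191e+02] t 0.1 rows 31
[[-27,-22,0,0,0,3,100],[-28,-21,0,0,0,3,100],[-29,-19,0,0,0,3,100],[-30,-18,0,0,0,3,100],[-31,-16,0,0,0,3,100],[-32,-15,0,0,0,3,100],[-33,-13,0,0,0,3,100],[-33,-11,0,0,0,3,100]]
[[-34,-9,0,0,0,3,100],[-34,-8,0,0,0,3,100],[-34,-6,0,0,0,3,100],[-35,-4,0,0,0,3,100],[-35,-2,0,0,0,3,100],[-35,0,0,0,0,4,100],[-35,2,0,0,0,3,100],[-34.3,3.7,-0.3,0,0,3.9,100]]
[[-32,-14,8,0,0,4,100],[-33,-11,8,0,0,4,100],[-34,-9,8,0,0,4,100],[-34,-7,7,0,0,4,100],[-35,-4,8,0,0,4,100],[-35,-2,7,0,0,4,100],[-35,1,8,0,0,4,100],[-35,3,7,0,0,4,100]]
[[-35,6,8,0,0,4,100],[-34,8,7,0,0,4,100],[-33,10,8,0,0,4,100],[-32.9,12.8,7,0,0,3.3,100],[0,0,13,0,0,0,100],[0,0,14,0,0,0,100],[0,0,13,0,0,0,100]]
```

>>> servo_tool --moves '[[[-27, -22, 0, 0, 0, 3, 100], [-28, -21, 0, 0, 0, 3, 100], [-29, -19, 0, 0, 0, 3, 100], [-30, -18, 0, 0, 0, 3, 100], [-31, -16, 0, 0, 0, 3, 100], [-32, -15, 0, 0, 0, 3, 100], [-33, -13, 0, 0, 0, 3, 100], [-33, -11, 0, 0, 0, 3, 100]]]'

```text
time_s: 0.77
ee_pos: [0.3209, 0.2846, 0.2312]
ee_rot: [-3.141, -0.0, 2.405]
ft_force: [-0.1, -0.1, 0.7]
opening: 0.0856
```

>>> servo_tool --moves '[[[-34, -9, 0, 0, 0, 3, 100], [-34, -8, 0, 0, 0, 3, 100], [-34, -6, 0, 0, 0, 3, 100], [-35, -4, 0, 0, 0, 3, 100], [-35, -2, 0, 0, 0, 3, 100], [-35, 0, 0, 0, 0, 4, 100], [-35, 2, 0, 0, 0, 3, 100], [-34.3, 3.7, -0.3, 0, 0, 3.9, 100]]]'

```text
time_s: 1.43
ee_pos: [0.4706, 0.0484, 0.2314]
ee_rot: [-3.141, -0.0, 1.952]
ft_force: [0.4, 0.4, -0.6]
opening: 0.0853
```

>>> servo_tool --moves '[[[-32, -14, 8, 0, 0, 4, 100], [-33, -11, 8, 0, 0, 4, 100], [-34, -9, 8, 0, 0, 4, 100], [-34, -7, 7, 0, 0, 4, 100], [-35, -4, 8, 0, 0, 4, 100], [-35, -2, 7, 0, 0, 4, 100], [-35, 1, 8, 0, 0, 4, 100], [-35, 3, 7, 0, 0, 4, 100]]]'

```text
time_s: 2.1
ee_pos: [0.4648, -0.2315, 0.1699]
ee_rot: [-3.141, -0.0, 1.393]
ft_force: [1.1, 0.8, -0.3]
opening: 0.0852
```

>>> servo_tool --moves '[[[-35, 6, 8, 0, 0, 4, 100], [-34, 8, 7, 0, 0, 4, 100], [-33, 10, 8, 0, 0, 4, 100], [-32.9, 12.8, 7, 0, 0, 3.3, 100], [0, 0, 0, 0, 0, 0, 100], [0, 0, 0, 0, 0, 0, 100]]]'

```text
time_s: 2.6
ee_pos: [0.4628, -0.3714, 0.1391]
ee_rot: [-3.139, -0.001, 1.127]
ft_force: [-0.5, 0.4, 0.7]
opening: 0.0854
```

```bash
python3 - <<'E'
from h import *
I=camera_info("wrist");c=capture("wrist")[:,:,::-1].copy();cv2.imwrite("pics/w1.png",c)
P=[[463.5,-370.2,50]];import math
for a,b in((55,32),(55,-32),(-55,-32),(-55,32)):
    t=math.radians(64.7);P.append([463.5+a*math.cos(t)-b*math.sin(t),-370.2+a*math.sin(t)+b*math.cos(t),50])
print(proj(I,np.array(P)/1000).round())
E
python3 plan.py 100 463.5,-370.2,60,64.7,20 463.5,-370.2,16,64.7,8
```

```text
[[273. 206.]
 [221. 122.]
 [324. 122.]
 [318. 279.]
 [228. 279.]]
from [ 463.1 -370.2  139.7] [-1.799e+02 -5.000e-02  6.466e+01] t 2.65 rows 10
[[0,0,20,0,0,0,100],[0,0,20,0,0,0,100],[0,0,20,0,0,0,100],[0.1,0.4,19.7,0,0,0,100],[0,0,7.3,0,0,0,100],[0,0,7.3,0,0,0,100],[0,0,7.4,0,0,0,100],[0,0,7.3,0,0,0,100]]
[[0,0,7.4,0,0,0,100],[0,0,7.3,0,0,0,100]]
```

View pics/w1.png

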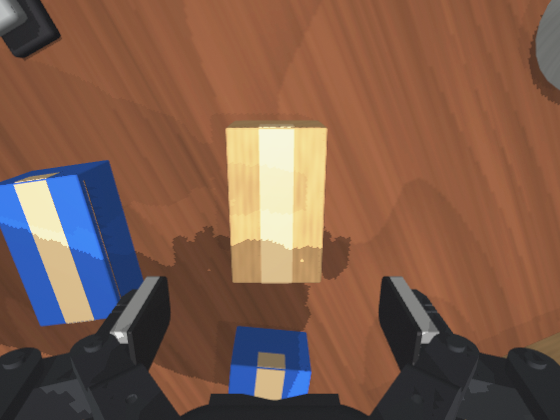

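The wrist view shows the top face at corners (227,127), (326,127), (321,283), (232,283). It is centred between the fingers and square to them. I'll cast these points to fine-check the position.

Run:
```python
from h import *
I=camera_info("wrist");P=cast(I,[(227,127),(326,127),(321,283),(232,283)],.05)*1000
print(P.round(1),P.mean(0))
print(read_state()['ee_pos'])
```

```text
[[ 460.3 -309.8   50. ]
 [ 516.2 -336.3   50. ]
 [ 470.1 -436.5   50. ]
 [ 412.2 -409.2   50. ]] [ 464.69588492 -372.92894595   50.        ]
[ 0.46310119 -0.37017479  0.13974235]
```

>>> servo_tool --moves '[[[0, 0, 20, 0, 0, 0, 100], [0, 0, 20, 0, 0, 0, 100], [0, 0, 20, 0, 0, 0, 100], [0, 0.4, 19.7, 0, 0, 0, 100], [0, 0, 7.3, 0, 0, 0, 100], [0, 0, 7.3, 0, 0, 0, 100], [0, 0, 7.4, 0, 0, 0, 100], [0, 0, 7.3, 0, 0, 0, 100]]]'

```text
time_s: 3.32
ee_pos: [0.4645, -0.3701, 0.032]
ee_rot: [3.14, 0.0, 1.13]
ft_force: [0.6, -0.6, -0.1]
opening: 0.0856
```

>>> servo_tool --moves '[[[0, 0, 7.4, 0, 0, 0, 100], [0, 0, 7.3, 0, 0, 0, 100], [0, 0, 0, 0, 0, 0, 40], [0, 0, 0, 0, 0, 0, 40], [0, 0, 0, 0, 0, 0, 40], [0, 0, 0, 0, 0, 0, 40], [0, 0, 0, 0, 0, 0, 40], [0, 0, 0, 0, 0, 0, 40]]]'

```text
time_s: 3.98
ee_pos: [0.464, -0.3703, 0.017]
ee_rot: [3.141, 0.0, 1.129]
ft_force: [-0.1, 0.8, -0.2]
opening: 0.0631
```

```bash
python3 plan.py 40 464,-370.3,60,64.7,14 464,-370.3,165,64.7 582.2,-94.6,165,110
```

```text
from [ 464.  -370.3   17. ] [1.7999e+02 1.0000e-02 6.4710e+01] t 3.98 rows 16
[[0,0,-10.7,0,0,0,40],[0,0,-10.8,0,0,0,40],[0,0,-10.7,0,0,0,40],[0,0,-10.8,0,0,0,40],[0,0,-35,0,0,0,40],[0,0,-35,0,0,0,40],[0,0,-35,0,0,0,40],[33,-1,0,0,0,-5,40]]
[[33,2,0,0,0,-5,40],[33,5,0,0,0,-5,40],[33,7,0,0,0,-5,40],[32,10,0,0,0,-5,40],[31,13,0,0,0,-5,40],[29,16,0,0,0,-5,40],[28,18,0,0,0,-5,40],[26.5,20.1,0,0,0,-5.3,40]]
```

>>> servo_tool --moves '[[[0, 0, -10.7, 0, 0, 0, 40], [0, 0, -10.8, 0, 0, 0, 40], [0, 0, -10.7, 0, 0, 0, 40], [0, 0, -10.8, 0, 0, 0, 40], [0, 0, -25, 0, 0, 0, 40], [0, 0, -35, 0, 0, 0, 40], [0, 0, -30, 0, 0, 0, 40], [0, 0, -15, 0, 0, 0, 40]]]'

```text
time_s: 4.65
ee_pos: [0.4647, -0.371, 0.1701]
ee_rot: [3.136, 0.002, 1.129]
ft_force: [0.1, -0.7, -2.5]
opening: 0.0628
```

Run:
```python
from h import *
cv2.imwrite("pics/w2.png",capture("wrist")[:,:,::-1])
print(read_state()['ee_pos'],read_state()['opening'],read_state()['ft_force'])
```

```text
[ 0.46529676 -0.37147672  0.17179643] 0.06320087890652637 [ 0.90214355 -1.04771141 -0.67877223]
```

View pics/w2.png

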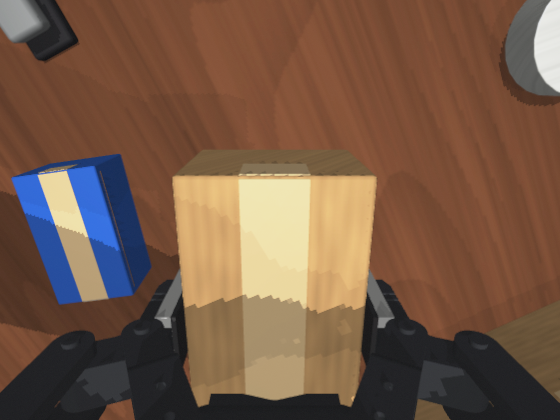

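The carton is held level between the fingers, with its far top edge at row 178 from (174,178) to (376,178). I'll check its offset from the TCP.

```bash
python3 - <<'E'
from h import *
from scipy.spatial.transform import Rotation as R
s=read_state();I=camera_info("wrist");z=s['ee_pos'][2]+.033
P=cast(I,[(174,177),(376,177)],z)
print(R.from_euler('xyz',s['ee_rot']).inv().apply(P-s['ee_pos'])*1000)
# same for w1 measure: offsets from (464,-370.3) along tool x/y
Q=np.array([[460.3,-309.8,50],[516.2,-336.3,50]])-[464,-370.3,17]
print(R.from_euler('xyz',[180,0,64.7],degrees=True).inv().apply(Q))
E
python3 plan.py 40 582.2,-94.6,165,110
```

```text
[[ 51.54823844 -29.40704076 -33.39495421]
 [ 51.41645106  32.68072946 -32.90240314]]
[[ 53.11577016 -29.20025617 -33.        ]
 [ 53.04688716  32.66294174 -33.        ]]
from [ 465.3 -371.5  171.8] [179.55   0.18  64.71] t 4.7 rows 9
[[33,-1,1,0,0,-5,40],[33,1,1,0,0,-5,40],[33,4,1,0,0,-5,40],[33,7,1,0,0,-5,40],[32,10,1,0,0,-5,40],[31,13,0,0,0,-5,40],[30,16,1,0,0,-5,40],[28,18,0,0,0,-5,40]]
[[25.9,20.7,0.8,0,0,-5.3,40]]
```

>>> servo_tool --moves '[[[20, -1, 0, 0, 0, -3, 40], [33, 0, 0, 0, 0, -5, 40], [33, 3, 0, 0, 0, -5, 40], [33, 6, 0, 0, 0, -5, 40], [33, 9, 0, 0, 0, -5, 40], [32, 12, 0, 0, 0, -5, 40], [30, 15, 0, 0, 0, -5, 40], [28, 17, 0, 0, 0, -5, 40]]]'

```text
time_s: 5.37
ee_pos: [0.5629, -0.134, 0.1649]
ee_rot: [-3.142, -0.0, 1.797]
ft_force: [1.0, 0.6, -3.8]
opening: 0.0629
```

```bash
python3 plan.py 40 582.2,-94.6,150,110,30
```

```text
from [ 562.9 -134.   164.9] [-1.8000e+02 -1.0000e-02  1.0295e+02] t 5.37 rows 2
[[17,14,7,0,0,-4,40],[16,14.8,7.9,0,0,-3,40]]
```

>>> servo_tool --moves '[[[16, 13, 7, 0, 0, -4, 40], [15, 13, 7, 0, 0, -3, 40], [0, 0, 0, 0, 0, 0, 40], [0, 0, 0, 0, 0, 0, 40], [0, 0, 0, 0, 0, 0, 40], [0, 0, 0, 0, 0, 0, 40]]]'

```text
time_s: 5.87
ee_pos: [0.5798, -0.1, 0.1512]
ee_rot: [3.142, 0.0, 1.913]
ft_force: [0.1, -0.6, -3.3]
opening: 0.0632
```

```bash
python3 plan.py 40 582.2,-94.6,120,110,10
python3 - <<'E'
from h import *
for n in("scene","top"): cv2.imwrite(f"pics/{n}1.png",capture(n)[:,:,::-1])
a=cv2.imread("pics/scene1.png")[150:270,200:340];b=cv2.imread("pics/top1.png")[150:270,230:370]
cv2.imwrite("pics/c1.png",cv2.resize(np.hstack([a,b]),None,fx=2.8,fy=2.8,interpolation=cv2.INTER_NEAREST))
E
```

```text
from [ 579.8 -100.   151.2] [1.8000e+02 2.0000e-02 1.0961e+02] t 5.87 rows 4
[[1.1,1,7.8,0,0,-0.1,40],[1.1,1,7.8,0,0,-0.1,40],[1.1,1,7.8,0,0,-0.1,40],[1,1.1,7.8,0,0,-0.1,40]]
```

View pics/c1.png

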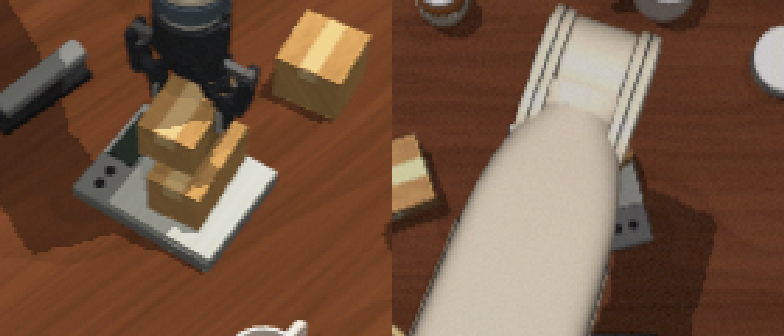

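>>> servo_tool --moves '[[[1.1, 1, 7.8, 0, 0, -0.1, 40], [1.1, 1, 7.8, 0, 0, -0.1, 40], [1.1, 1, 7.8, 0, 0, -0.1, 40], [1, 1.1, 7.8, 0, 0, -0.1, 40], [0, 0, 0, 0, 0, 0, 40], [0, 0, 0, 0, 0, 0, 40], [0, 0, 0, 0, 0, 0, 40]]]'

```text
time_s: 6.55
ee_pos: [0.5825, -0.0938, 0.1197]
ee_rot: [-3.142, 0.0, 1.922]
ft_force: [0.1, 0.2, -3.6]
opening: 0.0627
```

```bash
python3 plan.py 40 582.2,-94.6,109,110,4
python3 - <<'E'
from h import *
cv2.imwrite("pics/scene2.png",capture("scene")[:,:,::-1])
a=cv2.imread("pics/scene2.png")[170:245,230:320]
cv2.imwrite("pics/c2.png",cv2.resize(a,None,fx=7,fy=7,interpolation=cv2.INTER_CUBIC))
I=camera_info("scene");t=np.radians(110)
def box(z):
    return np.array([[582.1+a*np.cos(t)-b*np.sin(t),-94.75+a*np.sin(t)+b*np.cos(t),z] for a,b in((55,32),(55,-32),(-55,-32),(-55,32))])/1000
z=read_state()['ee_pos'][2]*1000-17
for h in(z+50,z,90,30): print(h,((proj(I,box(h))-[230,170]+.5)*7).round().tolist())
E
```

```text
from [582.5 -93.8 119.7] [-180.      0.    110.11] t 6.55 rows 3
[[-0.2,-0.2,3.6,0,0,0,40],[-0.2,-0.2,3.5,0,0,0.1,40],[-0.3,-0.2,3.6,0,0,0,40]]
152.96976616265044 [[278.0, 28.0], [413.0, 85.0], [287.0, 278.0], [148.0, 216.0]]
102.96976616265046 [[278.0, 100.0], [410.0, 157.0], [287.0, 347.0], [151.0, 286.0]]
90 [[278.0, 118.0], [409.0, 175.0], [287.0, 364.0], [152.0, 303.0]]
30 [[278.0, 199.0], [405.0, 255.0], [287.0, 441.0], [156.0, 381.0]]
```

View pics/c2.png

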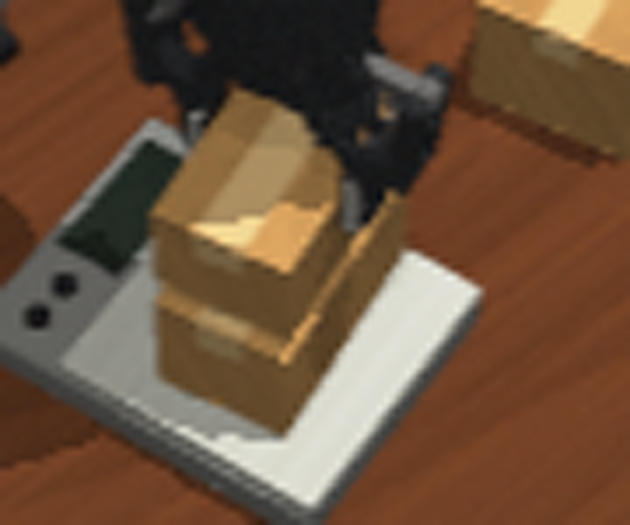

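>>> servo_tool --moves '[[[-0.3, -0.2, 3.6, 0, 0, 0, 40], [-0.3, -0.2, 3.5, 0, 0, 0.1, 40], [-0.3, -0.2, 3.6, 0, 0, 0, 40], [0, 0, 0, 0, 0, 0, 40], [0, 0, 0, 0, 0, 0, 40], [0, 0, 0, 0, 0, 0, 40]]]'

```text
time_s: 7.1
ee_pos: [0.5822, -0.0949, 0.109]
ee_rot: [3.142, -0.0, 1.92]
ft_force: [0.0, 0.2, -3.8]
opening: 0.0631
```

Run:
```python
from h import *
print(read_state()['ee_pos'])
cv2.imwrite("pics/scene3.png",capture("scene")[:,:,::-1])
a=cv2.imread("pics/scene3.png")[185:240,240:300]
cv2.imwrite("pics/c3.png",cv2.resize(a,None,fx=10,fy=10,interpolation=cv2.INTER_CUBIC))
I=camera_info("scene");t=np.radians(110)
def box(z):
    return np.array([[582.1+a*np.cos(t)-b*np.sin(t),-94.75+a*np.sin(t)+b*np.cos(t),z] for a,b in((55,32),(55,-32),(-55,-32),(-55,32))])/1000
z=read_state()['ee_pos'][2]*1000-17
for h in(z+50,z,90,30): print(h,((proj(I,box(h))-[240,185]+.5)*10).round().tolist())
```

```text
[ 0.58220417 -0.09485161  0.10900283]
142.06447673445058 [[296.0, -88.0], [489.0, -5.0], [310.0, 269.0], [112.0, 181.0]]
92.06447673445058 [[296.0, 15.0], [484.0, 96.0], [310.0, 367.0], [117.0, 279.0]]
90 [[296.0, 19.0], [484.0, 100.0], [310.0, 371.0], [117.0, 283.0]]
30 [[297.0, 134.0], [478.0, 214.0], [310.0, 480.0], [123.0, 394.0]]
```

View pics/c3.png

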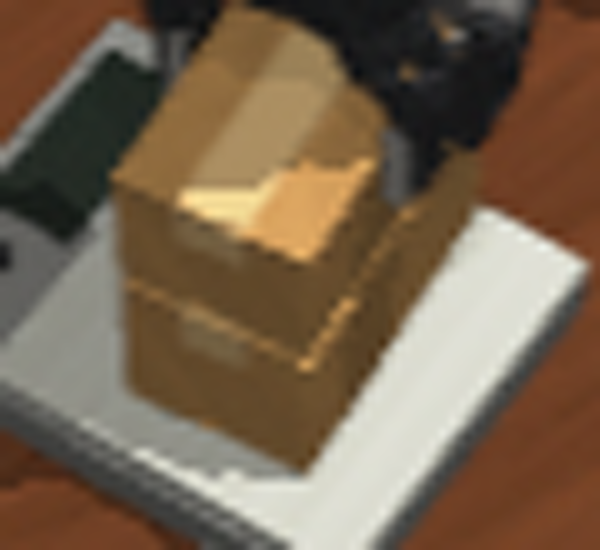

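>>> servo_tool --moves '[[[-0.8, 0.5, 0.6, 0, 0, 0, 40], [0, 0, 0.5, 0, 0, 0, 40], [0, 0, 0.5, 0, 0, 0, 40], [0, 0, 0.5, 0, 0, 0, 40], [0, 0, 0, 0, 0, 0, 40]]]'

```text
time_s: 7.57
ee_pos: [0.583, -0.0954, 0.1071]
ee_rot: [3.141, 0.0, 1.92]
ft_force: [0.6, 0.1, -0.9]
opening: 0.063
```

>>> servo_tool --moves '[[[0, 0, 0.3, 0, 0, 0, 40], [0, 0, 0, 0, 0, 0, 40]]]'

```text
time_s: 7.73
ee_pos: [0.583, -0.0954, 0.1071]
ee_rot: [3.141, 0.0, 1.92]
ft_force: [-2.3, 0.5, 3.0]
opening: 0.0634
```

Run:
```python
from h import *
cv2.imwrite("pics/scene4.png",capture("scene")[:,:,::-1])
a=cv2.imread("pics/scene4.png")[185:240,240:300]
cv2.imwrite("pics/c4.png",cv2.resize(a,None,fx=10,fy=10,interpolation=cv2.INTER_CUBIC))
```

```text
(no output)
```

View pics/c4.png

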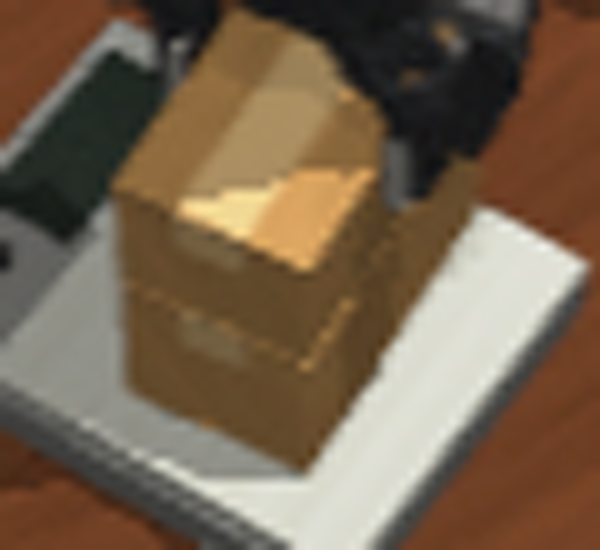

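The ledge between the cartons is now under about 1 mm, and the force reading (+3 N) shows the thick carton is resting on the lower one. I'll release it and rise.

>>> servo_tool --moves '[[[0, 0, 0, 0, 0, 0, 100], [0, 0, 0, 0, 0, 0, 100], [0, 0, 0, 0, 0, 0, 100], [0, 0, 0, 0, 0, 0, 100], [0, 0, 0, 0, 0, 0, 100], [0, 0, 0, 0, 0, 0, 100]]]'

```text
time_s: 8.28
ee_pos: [0.583, -0.0954, 0.1065]
ee_rot: [-3.142, 0.0, 1.92]
ft_force: [0.8, 0.6, -1.1]
opening: 0.0854
```

>>> servo_tool --moves '[[[0, 0, -10, 0, 0, 0, 100], [0, 0, -20, 0, 0, 0, 100], [0, 0, -30, 0, 0, 0, 100], [0, 0, -35, 0, 0, 0, 100], [0, 0, -20, 0, 0, 0, 100], [0, 0, 0, 0, 0, 0, 100]]]'

```text
time_s: 8.78
ee_pos: [0.5845, -0.0958, 0.2274]
ee_rot: [3.135, 0.005, 1.92]
ft_force: [0.5, 0.6, 0.2]
opening: 0.0856
```

```bash
python3 plan.py 100 582,-95,222,110 530,150,200,85 498,356,120,64.7
python3 - <<'E'
from h import *
cv2.imwrite("pics/w3.png",capture("wrist")[:,:,::-1])
I=camera_info("scene");c=capture("scene")[:,:,::-1].copy();cv2.imwrite("pics/scene5.png",c)
print(face(c,I,(270,200),.14))
E
```

```text
from [584.5 -95.8 227.4] [179.63   0.28 110.01] t 8.78 rows 15
[[1.6,-2,5.4,0,0,0,100],[35,5,3,0,0,4,100],[36,2,3,0,0,4,100],[36,0,3,0,0,3,100],[36,-2,3,0,0,4,100],[35,-4,3,0,0,3,100],[35,-6,3,0,0,4,100],[35.3,-8.6,4,0,0,3,100]]
[[29,-7,11,0,0,3,100],[28,-9,11,0,0,3,100],[28,-10,12,0,0,3,100],[28,-12,11,0,0,3,100],[27,-13,12,0,0,3,100],[26,-14,11,0,0,3,100],[25.1,-15.4,12,0,0,2.3,100]]
{'c': array([582.1, -94.6]), 'cm': array([582.7, -92. ]), 'size': array([ 64.6, 111.9]), 'yaw_long': -69.3}
```

View pics/w3.png

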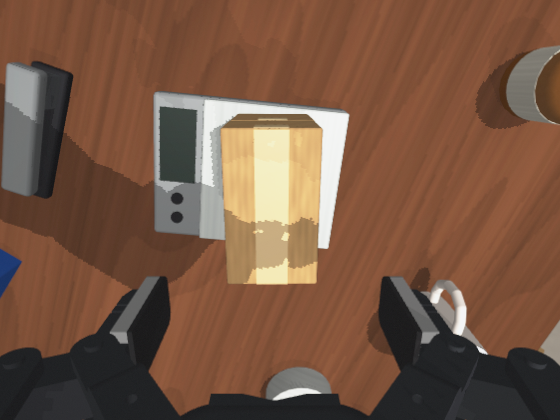

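The thick carton now measures (582.1,-94.6) in the scene view, against (581.9,-94.6) for the bottom one. They are well aligned. Now I'll go for the flat carton.

>>> servo_tool --moves '[[[20, 3, 2, 0, 0, 2, 100], [35, 5, 3, 0, 0, 4, 100], [36, 2, 3, 0, 0, 4, 100], [36, 0, 3, 0, 0, 3, 100], [36, -2, 3, 0, 0, 4, 100], [35, -4, 3, 0, 0, 3, 100], [35, -6, 3, 0, 0, 4, 100], [29, -7, 10, 0, 0, 3, 100]]]'

```text
time_s: 9.55
ee_pos: [0.5358, 0.1669, 0.1914]
ee_rot: [-3.141, -0.0, 1.446]
ft_force: [0.6, 0.3, -0.0]
opening: 0.0857
```

>>> servo_tool --moves '[[[29, -8, 11, 0, 0, 3, 100], [28, -9, 11, 0, 0, 3, 100], [28, -10, 12, 0, 0, 3, 100], [28, -12, 11, 0, 0, 3, 100], [27, -13, 12, 0, 0, 3, 100], [26, -14, 11, 0, 0, 3, 100], [0, 0, 0, 0, 0, 0, 100], [0, 0, 0, 0, 0, 0, 100]]]'

```text
time_s: 10.22
ee_pos: [0.5127, 0.3434, 0.1215]
ee_rot: [-3.139, 0.003, 1.137]
ft_force: [0.4, -0.0, -0.3]
opening: 0.0851
```

```bash
python3 plan.py 100 498,356,120,64.7
```

```text
from [512.7 343.4 121.5] [-1.7987e+02  1.7000e-01  6.5170e+01] t 10.22 rows 1
[[5.3,-18.7,1.5,0,0,0.5,100]]
```

>>> servo_tool --moves '[[[5.3, -18.7, 1.5, 0, 0, 0.5, 100], [0, 0, 0, 0, 0, 0, 100], [0, 0, 0, 0, 0, 0, 100], [0, 0, 0, 0, 0, 0, 100]]]'

```text
time_s: 10.55
ee_pos: [0.4999, 0.3543, 0.1223]
ee_rot: [3.141, 0.0, 1.126]
ft_force: [0.6, 0.2, 0.7]
opening: 0.0855
```

```bash
python3 plan.py 100 498,356,40,64.7,18 498,356,4,64.7,7;  python3 - <<'E'
from h import *
I=camera_info("wrist");c=capture("wrist")[:,:,::-1].copy();cv2.imwrite("pics/w4.png",c)
E
```

```text
from [499.9 354.3 122.3] [179.98   0.    64.5 ] t 10.55 rows 11
[[0,0,16,0,0,0,100],[0,-1,17,0,0,0,100],[0,0,16,0,0,0,100],[0,-1,17,0,0,0,100],[0.7,-0.5,16.3,0,0,-0.2,100],[0,0,6,0,0,0,100],[0,0,6,0,0,0,100],[0,0,6,0,0,0,100]]
[[0,0,6,0,0,0,100],[0,0,6,0,0,0,100],[0,0,6,0,0,0,100]]
```

View pics/w4.png

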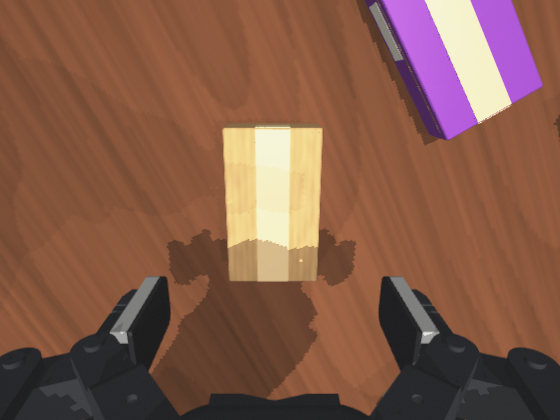

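The wrist view shows the flat carton at u 223–322, rows 128–281, square to the tool. The purple one is well clear. I'll descend.

>>> servo_tool --moves '[[[0, 0, 16, 0, 0, 0, 100], [0, -1, 17, 0, 0, 0, 100], [0, 0, 16, 0, 0, 0, 100], [0, -1, 17, 0, 0, 0, 100], [0.7, -0.5, 16.3, 0, 0, -0.2, 100], [0, 0, 6, 0, 0, 0, 100], [0, 0, 6, 0, 0, 0, 100], [0, 0, 6, 0, 0, 0, 100]]]'

```text
time_s: 11.27
ee_pos: [0.4982, 0.3567, 0.022]
ee_rot: [3.141, -0.001, 1.129]
ft_force: [-0.5, -0.2, 0.9]
opening: 0.0855
```

>>> servo_tool --moves '[[[0, 0, 6, 0, 0, 0, 100], [0, 0, 6, 0, 0, 0, 100], [0, 0, 5, 0, 0, 0, 100], [0, 0, 0, 0, 0, 0, 100], [0, 0, 0, 0, 0, 0, 100], [0, 0, 0, 0, 0, 0, 100]]]'

```text
time_s: 11.77
ee_pos: [0.4977, 0.3571, 0.0051]
ee_rot: [3.141, -0.0, 1.129]
ft_force: [0.0, 0.1, -0.2]
opening: 0.0852
```

```bash
python3 plan.py 40 498,356,5,64.7,7
```

```text
from [497.7 357.1   5.1] [ 1.7998e+02 -2.0000e-02  6.4710e+01] t 11.77 rows 1
[[-0.8,0.7,0.1,0,0,0,40]]
```

>>> servo_tool --moves '[[[-0.8, 0.7, 0, 0, 0, 0, 100], [0, 0, 0, 0, 0, 0, 40], [0, 0, 0, 0, 0, 0, 40], [0, 0, 0, 0, 0, 0, 40], [0, 0, 0, 0, 0, 0, 40], [0, 0, 0, 0, 0, 0, 40], [0, 0, 0, 0, 0, 0, 40]]]'

```text
time_s: 12.35
ee_pos: [0.4981, 0.356, 0.0055]
ee_rot: [3.141, -0.001, 1.129]
ft_force: [-0.8, -0.7, 5.1]
opening: 0.0628
```

>>> servo_tool --moves '[[[0, 0, -5, 0, 0, 0, 40], [0, 0, -10, 0, 0, 0, 40], [0, 0, -20, 0, 0, 0, 40], [0, 0, -30, 0, 0, 0, 40], [0, 0, -35, 0, 0, 0, 40], [0, 0, -35, 0, 0, 0, 40], [0, 0, -30, 0, 0, 0, 40], [0, 0, -15, 0, 0, 0, 40]]]'

```text
time_s: 13.02
ee_pos: [0.4985, 0.3564, 0.1899]
ee_rot: [3.138, -0.004, 1.129]
ft_force: [0.2, -0.2, -2.0]
opening: 0.0624
```

>>> servo_tool --moves '[[[0, 0, -10, 0, 0, 0, 40], [0, 0, 0, 0, 0, 0, 40], [0, 0, 0, 0, 0, 0, 40]]]'

```text
time_s: 13.27
ee_pos: [0.4976, 0.3558, 0.1944]
ee_rot: [-3.141, 0.0, 1.129]
ft_force: [-0.2, 0.1, -1.6]
opening: 0.0629
```

```bash
python3 plan.py 40 550,130,205,87 582.3,-95,195,110 ;  python3 - <<'E'
from h import *
from scipy.spatial.transform import Rotation as R
s=read_state();I=camera_info("wrist");c=capture("wrist")[:,:,::-1].copy();cv2.imwrite("pics/w5.png",c)
E
```

```text
from [497.6 355.8 194.4] [-1.7999e+02  2.0000e-02  6.4710e+01] t 13.27 rows 14
[[-26,21,-2,0,0,-3,40],[-27,19,-1,0,0,-3,40],[-28,18,-2,0,0,-3,40],[-29,16,-1,0,0,-3,40],[-30,15,-2,0,0,-3,40],[-30,13,-1,0,0,-4,40],[-31,10.5,-1.6,0,0,-3.3,40],[-32,6,1,0,0,-3,40]]
[[-32,5,2,0,0,-3,40],[-32,3,1,0,0,-3,40],[-33,1,2,0,0,-3,40],[-32,0,1,0,0,-4,40],[-32,-3,2,0,0,-3,40],[-32.8,-4.6,1,0,0,-4,40]]
```

View pics/w5.png

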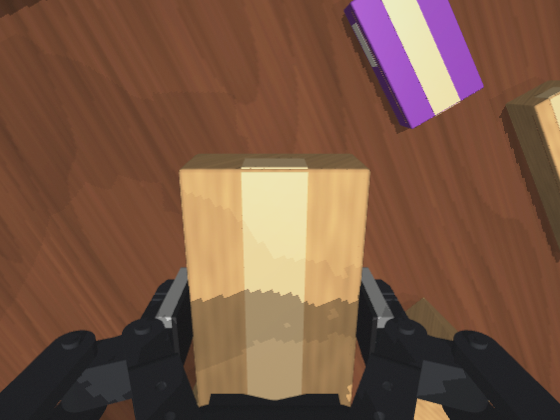

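The flat carton is held level, with its far top edge at row 169. I'll compare its offset with the thick carton's (51.5) and carry it over.

Run:
```python
from h import *
from scipy.spatial.transform import Rotation as R
s=read_state();I=camera_info("wrist")
P=cast(I,[(181,169),(369,169)],s['ee_pos'][2]+.0248)
print(R.from_euler('xyz',s['ee_rot']).inv().apply(P-s['ee_pos'])*1000)
```

```text
[[ 52.1487976  -29.29167098 -24.84438761]
 [ 52.15580676  32.42580048 -24.91591769]]
```

>>> servo_tool --moves '[[[-18, 14, -2, 0, 0, -2, 40], [-27, 20, -1, 0, 0, -3, 40], [-28, 18, -2, 0, 0, -3, 40], [-29, 16, -1, 0, 0, -3, 40], [-30, 15, -2, 0, 0, -3, 40], [-30, 13, -1, 0, 0, -4, 40], [-31, 11, -2, 0, 0, -3, 40], [-32, 7, 1, 0, 0, -3, 40]]]'

```text
time_s: 13.98
ee_pos: [0.5497, 0.1051, 0.2034]
ee_rot: [-3.139, 0.0, 1.551]
ft_force: [0.1, -0.5, -2.2]
opening: 0.0627
```

>>> servo_tool --moves '[[[-32, 5, 2, 0, 0, -3, 40], [-32, 3, 1, 0, 0, -3, 40], [-33, 1, 2, 0, 0, -3, 40], [-32, 0, 1, 0, 0, -4, 40], [-32, -3, 2, 0, 0, -3, 40], [-25, -4, 1, 0, 0, -4, 40], [0, 0, 0, 0, 0, 0, 40], [0, 0, 0, 0, 0, 0, 40]]]'

```text
time_s: 14.65
ee_pos: [0.5715, -0.0802, 0.1938]
ee_rot: [-3.139, -0.002, 1.894]
ft_force: [0.3, 1.5, -2.5]
opening: 0.0625
```

>>> servo_tool --moves '[[[0, 0, 0, 0, 0, 0, 40], [0, 0, 0, 0, 0, 0, 40], [0, 0, 0, 0, 0, 0, 40]]]'

```text
time_s: 14.9
ee_pos: [0.5719, -0.0779, 0.1955]
ee_rot: [-3.141, -0.0, 1.898]
ft_force: [-0.1, 0.5, -2.1]
opening: 0.0626
```

```bash
python3 plan.py 40 582.5,-95,155,110,12
```

```text
from [571.9 -77.9 195.5] [-1.7998e+02 -3.0000e-02  1.0876e+02] t 14.9 rows 4
[[-4.9,1.1,10.1,0,0,-0.3,40],[-4.9,1.1,10.1,0,0,-0.3,40],[-4.9,1.1,10.2,0,0,-0.3,40],[-4.9,1,10.1,0,0,-0.3,40]]
```

>>> servo_tool --moves '[[[-5.2, 1.4, 10, 0, 0, -0.3, 40], [-5.1, 1.2, 10, 0, 0, -0.3, 40], [-5.1, 1.3, 10, 0, 0, -0.3, 40], [-4.9, 1.1, 10, 0, 0, -0.3, 40], [0, 0, 0, 0, 0, 0, 40], [0, 0, 0, 0, 0, 0, 40], [0, 0, 0, 0, 0, 0, 40]]]'

```text
time_s: 15.48
ee_pos: [0.5836, -0.0966, 0.1557]
ee_rot: [-3.141, -0.0, 1.918]
ft_force: [-0.2, -0.3, -2.8]
opening: 0.0629
```

```bash
python3 plan.py 40 583.1,-95.7,148,110,4
```

```text
from [583.6 -96.6 155.7] [-1.7999e+02 -1.0000e-02  1.0989e+02] t 15.48 rows 2
[[0.5,-0.1,3.9,0,0,-0.1,40],[0.5,0,3.8,0,0,0,40]]
```

>>> servo_tool --moves '[[[0.5, -0.1, 3.9, 0, 0, -0.1, 40], [0.5, 0, 3.8, 0, 0, 0, 40], [0, 0, 0, 0, 0, 0, 40], [0, 0, 0, 0, 0, 0, 40], [0, 0, 0, 0, 0, 0, 40]]]'

```text
time_s: 15.9
ee_pos: [0.5831, -0.0955, 0.1483]
ee_rot: [3.141, 0.0, 1.92]
ft_force: [-0.2, 0.5, -1.8]
opening: 0.0631
```

Run:
```python
from h import *
print(read_state()['ee_pos'],read_state()['ee_rot'])
cv2.imwrite("pics/scene6.png",capture("scene")[:,:,::-1])
a=cv2.imread("pics/scene6.png")[175:235,240:300]
cv2.imwrite("pics/c6.png",cv2.resize(a,None,fx=10,fy=10,interpolation=cv2.INTER_CUBIC))
```

```text
[ 0.58310723 -0.09553792  0.14825071] [3.14136094e+00 1.41176799e-04 1.92008747e+00]
```

View pics/c6.png

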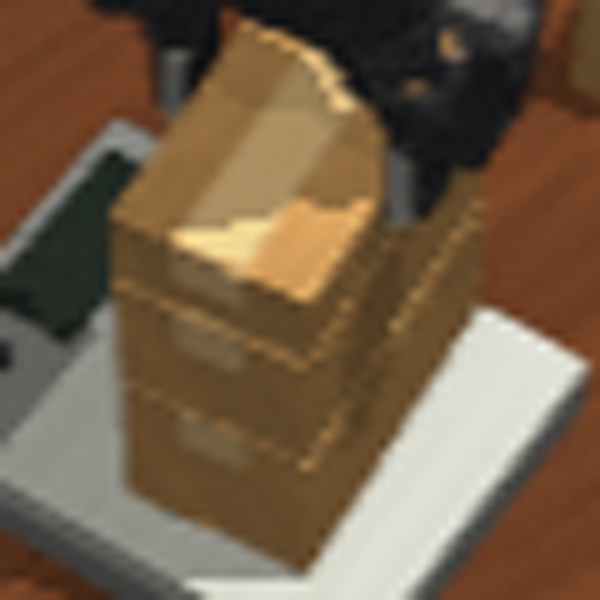

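The near corners sit in line at columns 303–310, with the flat carton hovering about 3 mm above. I'll lower it gently.

>>> servo_tool --moves '[[[0, 0, 0.8, 0, 0, 0, 40], [0, 0, 0.8, 0, 0, 0, 40], [0, 0, 0.6, 0, 0, 0, 40], [0, 0, 0.5, 0, 0, 0, 40], [0, 0, 0, 0, 0, 0, 40], [0, 0, 0, 0, 0, 0, 40]]]'

```text
time_s: 16.45
ee_pos: [0.5831, -0.0956, 0.1455]
ee_rot: [3.141, 0.0, 1.92]
ft_force: [-2.0, -0.3, 0.6]
opening: 0.063
```

>>> servo_tool --moves '[[[0, 0, 0.3, 0, 0, 0, 40], [0, 0, 0, 0, 0, 0, 40], [0, 0, 0, 0, 0, 0, 40]]]'

```text
time_s: 16.7
ee_pos: [0.5831, -0.0956, 0.1455]
ee_rot: [3.141, 0.0, 1.92]
ft_force: [-3.1, -0.1, 4.1]
opening: 0.0626
```

The flat carton is seated: the contact force is rising and z has stopped falling. I'll release it and rise.

>>> servo_tool --moves '[[[0, 0, 0, 0, 0, 0, 100], [0, 0, 0, 0, 0, 0, 100], [0, 0, 0, 0, 0, 0, 100], [0, 0, 0, 0, 0, 0, 100], [0, 0, 0, 0, 0, 0, 100], [0, 0, 0, 0, 0, 0, 100]]]'

```text
time_s: 17.2
ee_pos: [0.5831, -0.0956, 0.145]
ee_rot: [-3.142, -0.0, 1.92]
ft_force: [-0.1, 0.4, 0.3]
opening: 0.0853
```

>>> servo_tool --moves '[[[0, 0, -10, 0, 0, 0, 100], [0, 0, -20, 0, 0, 0, 100], [0, 0, -30, 0, 0, 0, 100], [0, 0, -30, 0, 0, 0, 100], [-30, 0, -10, 0, 0, 0, 100], [-35, 0, 0, 0, 0, 0, 100], [-35, 0, 0, 0, 0, 0, 100], [-35, 0, 0, 0, 0, 0, 100]]]'

```text
time_s: 17.87
ee_pos: [0.6297, -0.2236, 0.2466]
ee_rot: [3.14, 0.001, 1.921]
ft_force: [0.2, -0.1, -0.1]
opening: 0.085
```

>>> servo_tool --moves '[[[-35, 0, 0, 0, 0, 0, 100], [-35, 0, 0, 0, 0, 0, 100], [-20, 0, 0, 0, 0, 0, 100], [0, 0, 0, 0, 0, 0, 100], [0, 0, 0, 0, 0, 0, 100], [0, 0, 0, 0, 0, 0, 100], [0, 0, 0, 0, 0, 0, 100], [0, 0, 0, 0, 0, 0, 100]]]'

```text
time_s: 18.53
ee_pos: [0.66, -0.3059, 0.246]
ee_rot: [3.141, 0.001, 1.921]
ft_force: [-0.3, -0.3, 0.9]
opening: 0.0854
```

Run:
```python
from h import *
for n,uv in(("scene",(270,195)),("top",(294,200))):
    c=capture(n)[:,:,::-1].copy();cv2.imwrite(f"pics/{n}7.png",c)
    try: print(n,face(c,camera_info(n),uv,.17))
    except Exception as e: print(e)
a=cv2.imread("pics/scene7.png")[110:260,200:400];b=cv2.imread("pics/top7.png")[110:260,200:400]
cv2.imwrite("pics/c7.png",cv2.resize(np.hstack([a,b]),None,fx=2,fy=2,interpolation=cv2.INTER_NEAREST))
```

```text
scene {'c': array([581.6, -94.7]), 'cm': array([581.7, -94.5]), 'size': array([ 65.9, 112.9]), 'yaw_long': -70.3}
top {'c': array([582.6, -95.5]), 'cm': array([582.8, -95.8]), 'size': array([ 64.3, 111.1]), 'yaw_long': -69.4}
```

View pics/c7.png

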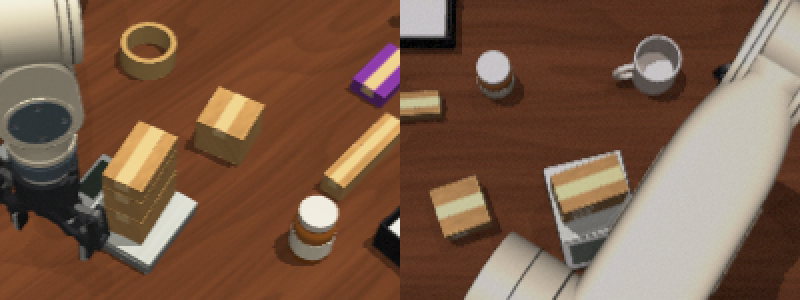

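The column is square and standing, the jar is upright and the arm is clear. I'll hand the job in.

```bash
python3 -c "
from cell import *
print(read_state()['time_s']); print(close_job())"
```

```text
18.6333
the job is handed in; nothing more can be done
None
```

The order is stacked and the job is handed in at 18.6 s of the 59 s allowed. The thick carton went onto the bottom carton on the scale first, then the flat one on top. I lowered each until the force showed contact before letting go, and never saw more than about 5 N at the wrist.

**Column alignment:** in the last scene view the top carton's centre was at (581.6, -94.7) mm, with its long side at -70.3°. Before the job the bottom carton measured (581.9, -94.6) mm and -70.1°. The top camera gave (582.6, -95.5) mm and -69.4°, against (582.3, -94.9) mm and -70.1° before. So the offsets are under 1 mm and 1°.

**Rest of the scene:** the jar was upright, the look-alikes were not touched, and the arm stood clear of the column.

**Disagreements:**
- While I held the cartons, the wrist camera put them about 2–3 mm off along their long side compared with the fixed cameras. I took this as calibration error, and the later fixed-camera checks agreed with that.
- The last top-camera picture partly overlapped the arm, so its angle is the less certain of the two.

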